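# Emergency lid release of a dead centrifuge

### The job

The centrifuge has died with its lid locked shut and samples inside. Take the release pin from the tool stand, feel along the bottom of the black channel in the centrifuge's sloping front with its tip until it drops into the release opening, and push it in until the latch lets go and the lid springs up. Then put the pin back in the hole of the stand it came from, fully home, without disturbing the beaker, the petri dish or the tip box.

Things in the scene. Friction and masses are not known exactly. Their poses are not given: they have to be found in the camera images.
- centrifuge: white bench centrifuge, 270 (x) x 230 (y) x 155 mm high, fixed. Origin: centre of its underside, on the worktop; x from its front to its back, z up. Its front panel rises towards the back at 35 degrees: outward normal (-0.574, 0, 0.819) in this frame. The lid's lip hangs over the channel, so the pin must be tilted 35 degrees from vertical, square to the panel.
- channel (a point): middle of the black channel, level with the panel's face; axes as the centrifuge. It runs 50 mm to either side along y, 18 mm wide at the face, narrowing at 45 degrees to a flat floor 9 mm wide, 4.5 mm below the face, 4 mm thick. The release opening, black on black, 10 mm along by 9 mm across, lies in the floor somewhere within 30 mm of the middle; no reading tells where.
- release_lever (a joint): sprung lever inside; its paddle lies behind the whole channel, 11.5 mm below the panel's face. Rad, 0 at rest, grows as the pin pushes it in (0.1 rad is about 3 mm of travel, 5 to 8 N). It frees the lid at about 0.15 rad, with the pin tip about 17 mm below the face; its stop is at 0.40 rad (about 24 mm). Springs back.
- lid (a joint): the lid, hinged at the back; rad, 0 shut and latched, 1.2 fully open. Once freed, gas springs raise it by themselves within about 2 s and it stays up; it rises away from the pin.
- lid_lip (a point): middle of the lid's front lip; shut, the 12 mm thick lip ends straight above the channel, its underside 30 mm over the channel's middle.
- stand: grey tool stand, block 44 (x) x 90 (y) x 62 mm high, fixed, with three round blind bores from above in a row along its y axis, 27 mm apart, 9 mm wide, 58 mm deep. Origin: centre of its underside.
- bore (a point): mouth of the middle bore, level with the stand's top, where the pin stands at the start and must return.
- pin: release pin, about 50 g, upright in the middle bore: steel rod 6 mm thick, 55 mm long, with a round tip, then a collar 18 mm wide and 4 mm thick that rests on the stand's top, then a round black handle 14 mm thick, from 59 to 120 mm above the tip. Origin: its tip; z from tip to handle. Fully home, the tip is 55 mm below the stand's top.
- pin_tip (a point): the tip of the pin.
- beaker: clear 100 ml beaker, 58 mm wide, 69 mm high, loose; origin in the centre of its underside. To be left alone.
- petri: petri dish, 58 mm wide, 15 mm high, loose; origin in the centre of its underside. To be left alone.
- tip_box: pale pipette tip box, 73 x 87 x 66 mm, loose; origin in the centre of its underside. To be left alone.

How it is judged (in metres and radians):
On the way, in this order (a step that is already met when the one before it is completed fails the run):
1. the release lever has been pushed in by the pin through the opening in the channel (value of joint release_lever above 0.1 rad and distance between pin_tip and channel below 0.06 m), for 0.05 s.
2. the lid has sprung up (value of joint lid above 0.8 rad), for 0.2 s.
At the end, for the whole second after the job is handed in: the lid stands open (over 0.8 rad), the lever has sprung back (under 0.05 rad), and the pin stands at rest in the middle bore of the stand, upright within 0.1 rad, its tip within 6 mm of the bore's axis and at least 50 mm below the stand's top (fully home is 55 mm) (value of joint lid above 0.8 rad and value of joint release_lever below 0.05 rad and horizontal distance between pin_tip and bore below 0.006 m and z of pin_tip in the frame of bore below -0.05 m and angle between pin's own z axis and vertical below 0.1 rad and linear speed of pin below 0.02 m/s); the robot touches nothing.
It fails at once if the beaker, the petri dish or the tip box is pushed more than 20 mm from its place (distance of any of beaker, petri, tip_box from where it was at the start of the episode above 0.02 m).
It also fails if it takes over 61 s, if anything falls off the work surface, if the arm or the gripper's body presses on something with over 40 N, if the wrist force passes 120 N, or if a joint passes its speed limit or range.

### The arm

A 6-joint arm with a two-finger parallel gripper is mounted at the origin on a cart in front of the work surface, level with it; the furniture and walls round the work are solid. World frame = base frame: x ahead of the robot, y to its left, z up, the work surface at z = 0. Lengths are in mm, angles in rad, forces in N, time in s.
With the tool pointing down it reaches from about 350 to 875 mm from the base axis. Payload 4.2 kg.
Tool frame: the origin (TCP) lies midway between the tips of the shut fingers; the grasp point (between the pads) lies 19 mm behind it (arm.grasp_offset is the distance from the TCP to the grasp point, in mm); z points along the fingers, y is the line along which they close (so a half turn about z gives the same grasp; the last joint's range is limited). The gripper opens to 85 mm and grips with 20 to 120 N. Pads are 22 mm wide; open, the fingers measure 114 mm over their backs; the gripper's body (76 mm by 85 mm) begins 54 mm behind the grasp point. The pads swing forward as they close: fully open they stand 13 mm farther back than shut.
Start: joints at [1.576, 0.385, 0.008, 0, -1.194, -0.259], TCP at [156.896, 604.965, 231.312] pointing down, gripper open.
Joint ranges: [-3.14, 3.14], [-1.21, 2.06], [-1.07, 1.41], [-3.16, 2.05], [-2.99, -0.16], [-3.1, 3.1]. Speed limits (rad/s): [2.79, 2.79, 3.14, 3.14, 3.14, 3.14].

### API

Orientations are given as a unit quaternion [x, y, z, w].
In Python, from bench import arm gives the robot as it stands. The module is installed in compiled form; this text tells all that it offers.
- The arm moves only by the tool servo_tool, never from a script. Its argument "increments" is a list of rows, each a list of 7 numbers: the opening, from 0 (shut) to 1 (fully open), then the shift along the tool's x, y, z in m, then the turn, a rotation vector about the tool's x, y, z in degrees. In form: [[grip, x, y, z, ax, ay, az], ...]. A call has 1 to 12 rows; each row is the pose to reach, as a shift and turn from the pose commanded when the call began, along the tool's axes at that moment; what a row does not reach only later rows make up. A row lasts 1/8 s, in which the tool goes at most 62.5 mm and 10.7 degrees, less where a joint would pass 70% of its speed; a pose out of reach is approached as far as the arm can. A call with a gripper value outside its range is refused whole. The fingers move at their own pace and stop on an object; the grip force is fixed at half the most. Time passes only in rows, so rows that repeat a pose let the fingers close. It gives the time, the measured TCP pose, the force, the opening and the grip force at its end, in the units of the state.
- arm.read_state(): the state, without advancing time (a new reading comes with each control period).
- arm.get_image(name): name is "scene" or "side" or "wrist"; returns a dict with "color" (480x640x3 uint8, red, green, blue), "fx", "fy", "cx", "cy" (pixels), "rvec" (rotation vector, rad) and "tvec" (3), from world to camera coordinates, as OpenCV has them; the wrist camera has in their place "hand_eye" (4x4, takes a point from camera to tool coordinates, whose origin is the TCP and whose axes are the flange's). Camera axes: x right, y down, z forward; pixel columns grow to the right and rows downward; lengths in mm; the calibration is good to about 2 mm. A picture is of the moment at which its call begins: read the wrist's pose just before it. There is no depth.
- arm.job_done(): hands the job in; it is judged then, once.
Trained networks look in the newest picture that a camera, given by its name, has taken for a name from the list of things; names that differ only in an ending like _2 or _b are one class to them, and where a whole thing is asked for, a point or a joint stands for the part that bears it (a point fixed in the world has none). Each returns a list of dicts, best first, with "p" (0 to 1); they miss things now and then, are a little off and sometimes report something else, mostly with a low value. They report only what shows in the picture. A call takes as long as a camera call.
- arm.look_for(camera, thing): "box" ([centre column, centre row, width, height] in pixels, round what is visible of it).
- arm.spot_point(camera, thing): "centre" ([column, row] in pixels: a listed point, or the origin of a listed thing).
The state is a dict: "clock": time; "joints": joint angles; "joint_vel": joint speeds; "joint_efforts": joint torques, N m; "position": TCP position; "ee_rot": TCP orientation; "contact_force": force on the tool from outside, world axes, zero at the start; "wrist_torque": the same for the moment, N m; "gripper_width": finger opening in mm; "grasp_force": force on a finger pad.
Only numpy, scipy, OpenCV 4.12 (cv2) and the standard library are available. Lean on these libraries where they do the work, as an engineer would, in place of code of your own. Each camera call takes 0.05 s, during which the arm holds its last target. There are 200 camera calls.

## Working session

There is one attempt and no reset: what is moved stays moved. The work goes in short steps, Python scripts to look and compute and a tool call to move; the robot and the scene stay as the last step left them, time stands still between calls to the robot, and variables do not carry over. Pictures are saved under pics/ and viewed, at most 10 in all, crops included, and the job is handed in when it is done.

Besides the shell and the picture viewer there is one more tool, called after ">>>" as name([rows], argument=value, ...), one row to a line, values as JSON. servo_tool: Moves the arm, as the interface text tells. Its arguments: {"type":"object","properties":{"increments":{"type":"array","items":{"type":"array","items":{"type":"number"}}}},"required":["increments"]}

```bash
mkdir -p pics; cat > h.py <<'E'
import numpy as np, cv2
from scipy.spatial.transform import Rotation as R
from bench import arm
def grab(cam,fn=None):
    s=arm.read_state(); im=arm.get_image(cam)
    if fn: cv2.imwrite('pics/'+fn,im['color'][:,:,::-1])
    K=np.array([[im['fx'],0,im['cx']],[0,im['fy'],im['cy']],[0,0,1.]])
    if 'rvec' in im:
        Rc=cv2.Rodrigues(np.array(im['rvec'],float))[0]; t=np.array(im['tvec'],float).ravel()
    else:
        H=np.array(im['hand_eye']); Rt=R.from_quat(s['ee_rot']).as_matrix()
        Rw=Rt@H[:3,:3]; o=Rt@H[:3,3]+np.array(s['position']); Rc=Rw.T; t=-Rw.T@o
    return K,Rc,t
def ray(c,uv):
    K,Rc,t=c; d=Rc.T@np.linalg.solve(K,[uv[0],uv[1],1.]); return -Rc.T@t,d/np.linalg.norm(d)
def onz(c,uv,z):
    o,d=ray(c,uv); return o+d*(z-o[2])/d[2]
def proj(c,p):
    K,Rc,t=c; q=K@(Rc@np.asarray(p,float)+t); return q[:2]/q[2]
def tri(rs):
    A=np.zeros((3,3));b=np.zeros(3)
    for o,d in rs:
        M=np.eye(3)-np.outer(d,d);A+=M;b+=M@o
    p=np.linalg.solve(A,b); return p,[np.linalg.norm(np.cross(p-o,d)) for o,d in rs]
E
python3 - <<'E'
from h import *
s=arm.read_state(); print({k:np.round(v,3) for k,v in s.items()}, arm.grasp_offset)
C={c:grab(c,c+'0.png') for c in ['scene','side','wrist']}
for th in ['channel','lid_lip','bore','pin','pin_tip','stand','centrifuge','beaker','petri','tip_box']:
    rs=[]
    for c in C:
        r=arm.spot_point(c,th)[:2]
        print(th,c,[(np.round(x['centre'],1).tolist(),round(x['p'],2)) for x in r], end=' ')
        if r and r[0]['p']>.4: rs.append(ray(C[c],r[0]['centre']))
    if len(rs)>1: p,e=tri(rs); print(np.round(p,1),np.round(e,1),end='')
    print()
for c in C: print(c,np.round(-C[c][1].T@C[c][2]))
E
```

```text
{'clock': np.float64(0.0), 'joints': array([ 1.576,  0.386,  0.007, -0.   , -1.194, -0.259]), 'joint_vel': array([ 0.002,  0.001, -0.   , -0.   ,  0.   ,  0.001]), 'joint_efforts': array([ 1.0000e-03, -3.9229e+01,  1.8840e+01,  4.1860e+00, -5.0000e-03,
       -0.0000e+00]), 'position': array([156.754, 604.414, 230.204]), 'ee_rot': array([ 0.992, -0.127, -0.   ,  0.001]), 'contact_force': array([-0.277, -0.314, -0.077]), 'wrist_torque': array([ 0.027,  0.038, -0.032]), 'grasp_force': np.float64(0.0), 'gripper_width': np.float64(85.304)} 18.700000000000003
channel scene [] channel side [([345.1, 270.6], 0.94), ([347.0, 256.4], 0.65)] channel wrist [] 
lid_lip scene [([247.0, 221.6], 0.57)] lid_lip side [([347.3, 256.8], 0.81)] lid_lip wrist [] [480.3  63.  124.8] [4.6 4.6]
bore scene [([382.1, 303.5], 0.78)] bore side [([339.2, 225.1], 0.65)] bore wrist [] [ 506.3 -243.6   64.2] [1.9 1.9]
pin scene [([384.0, 299.2], 0.25)] pin side [] pin wrist [] 
pin_tip scene [([479.2, 369.9], 0.49)] pin_tip side [] pin_tip wrist [] 
stand scene [([382.1, 321.0], 0.87)] stand side [] stand wrist [] 
centrifuge scene [([283.2, 243.0], 0.79)] centrifuge side [([305.4, 303.2], 0.84), ([345.7, 271.6], 0.62)] centrifuge wrist [] [564.5  50.7   9.5] [2.5 2.5]
beaker scene [([167.3, 246.6], 0.58)] beaker side [([391.7, 384.2], 0.85), ([338.2, 219.0], 0.7)] beaker wrist [] [404.1 270.6   0.8] [4.5 4.5]
petri scene [([480.4, 372.9], 0.85)] petri side [([335.9, 218.8], 0.42)] petri wrist [] [ 522.2 -438.     3.8] [1.2 1.2]
tip_box scene [([453.0, 300.1], 0.65)] tip_box side [([291.7, 235.2], 0.84)] tip_box wrist [] [ 645.9 -330.8   -3.6] [2.3 2.3]
scene [  53. -470.  690.]
side [458. 850. 508.]
wrist [236. 584. 372.]
```

View pics/scene0.png

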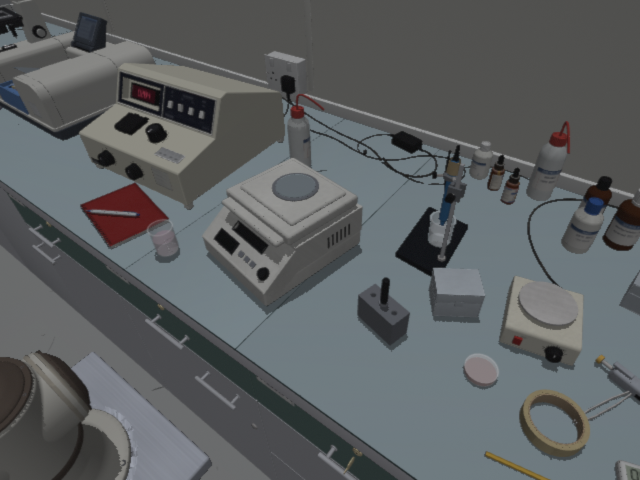

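View pics/side0.png

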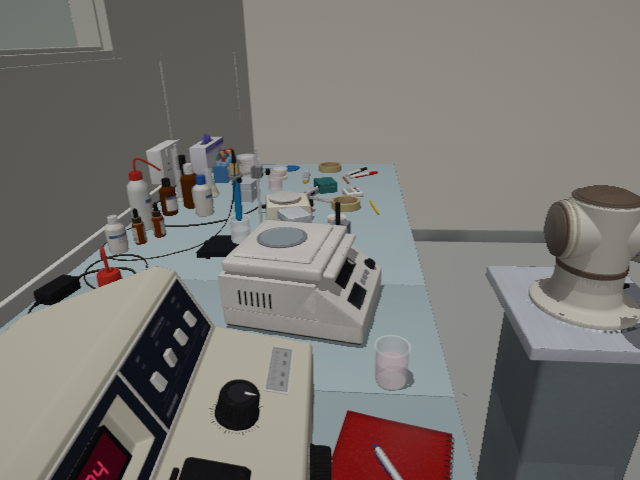

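The scene view shows the centrifuge (box around 285,235) with its front facing lower left. The grey stand is at (382,310) with the black handle at (384,290), the petri dish at (481,370), the tip box at (456,292) and the beaker at (163,238). The side view shows the channel front around (345,271).

```bash
python3 - <<'E'
from h import *
im=arm.get_image('wrist'); print(np.round(im['hand_eye'],3), im['fx'])
S=grab('scene'); 
for uv in [(206,247),(265,296),(361,228)]: print(uv,np.round(onz(S,uv,2),1))
for uv in [(358,291),(387,320),(407,313),(378,285)]: print(uv,np.round(onz(S,uv,62),1))
D=grab('side')
for uv in [(362,341),(382,281),(226,323)]: print('side',uv,np.round(onz(D,uv,2),1))
I=cv2.imread('pics/scene0.png'); J=cv2.imread('pics/side0.png')
a=cv2.resize(I[190:330,190:430],None,fx=3,fy=3,interpolation=2); b=cv2.resize(J[190:350,220:400],None,fx=2.6,fy=2.6)
a=a[:, :720];h=max(a.shape[0],b.shape[0])
a=cv2.resize(a,(400,233)); b=cv2.resize(J[190:350,220:400],(400,356))
a=cv2.resize(I[200:310,190:300],(400,400)); b=cv2.resize(J[220:350,280:390],(400,473))[:400]
cv2.imwrite('pics/c0.png',np.hstack([a,b]))
E
```

```text
[[-1.00000e-03 -9.47000e-01 -3.21000e-01  8.22180e+01]
 [ 1.00000e+00 -0.00000e+00 -0.00000e+00  4.40000e-02]
 [ 0.00000e+00 -3.21000e-01  9.47000e-01 -1.41911e+02]
 [ 0.00000e+00  0.00000e+00  0.00000e+00  1.00000e+00]] 338.9060858026175
(206, 247) [459.6 194.2   2. ]
(265, 296) [431.2 -16.4   2. ]
(361, 228) [721.4 -61.4   2. ]
(358, 291) [ 509.4 -190.6   62. ]
(387, 320) [ 483.6 -268.9   62. ]
(407, 313) [ 517.6 -290.    62. ]
(378, 285) [ 544.  -213.4   62. ]
side (362, 341) [446.6 164.1   2. ]
side (382, 281) [400.8 -61.5   2. ]
side (226, 323) [711.2 121.6   2. ]
```

View pics/c0.png

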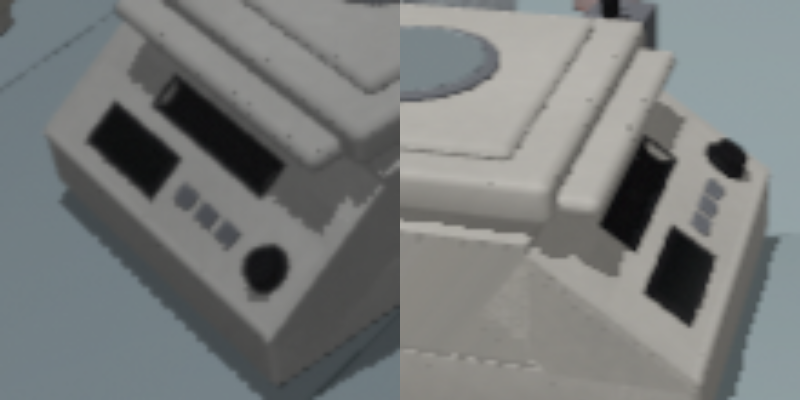

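The crop shows the channel in both views as a black strip under the lip (scene crop from 165,95 to 270,180; side crop from 655,150 to 630,240). The centrifuge yaw is about -10°. Next I'll go to a viewpoint square to the panel.

>>> servo_tool([
  [1,0.382,0.45,0.05,1.4,35,-4.7],
  [1,0.382,0.45,0.05,1.4,35,-4.7],
  [1,0.382,0.45,0.05,1.4,35,-4.7],
  [1,0.382,0.45,0.05,1.4,35,-4.7],
  [1,0.382,0.45,0.05,1.4,35,-4.7],
  [1,0.382,0.45,0.05,1.4,35,-4.7],
  [1,0.382,0.45,0.05,1.4,35,-4.7],
  [1,0.382,0.45,0.05,1.4,35,-4.7],
  [1,0.382,0.45,0.05,1.4,35,-4.7],
  [1,0.382,0.45,0.05,1.4,35,-4.7],
  [1,0.382,0.45,0.05,1.4,35,-4.7],
  [1,0.382,0.45,0.05,1.4,35,-4.7],
])

```text
clock: 3.3
position: [431.1, 83.0, 216.9]
ee_rot: [0.956, -0.083, 0.281, 0.03]
contact_force: [-0.9, 0.8, 0.1]
gripper_width: 85.6
grasp_force: 0.0
```

```bash
python3 - <<'E'
from h import *
import pickle
s=arm.read_state(); print(s['clock'],np.round(s['joints'],2),np.round(s['position'],1)); M=R.from_quat(s['ee_rot']).as_matrix(); print(np.round(M,3))
W=grab('wrist','w1.png'); pickle.dump(W,open('w1.pkl','wb'))
for th in ['channel','lid_lip']: print(th,arm.spot_point('wrist',th)[:2])
E
```

```text
3.3 [ 0.66 -0.14 -1.07  1.08 -0.48 -0.2 ] [431.1  83.  216.9]
[[ 0.829 -0.176  0.531]
 [-0.142 -0.984 -0.105]
 [ 0.541  0.011 -0.841]]
channel [{'centre': [331.4, 261.9], 'p': 0.96}]
lid_lip [{'centre': [333.8, 251.1], 'p': 0.86}]
```

View pics/w1.png

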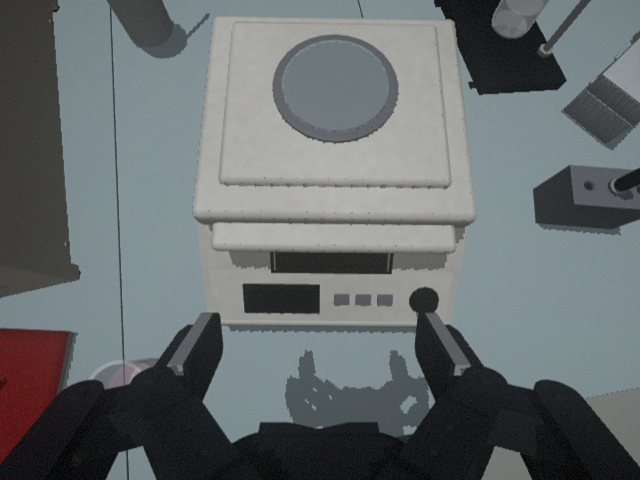

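The wrist view shows the channel clearly under the lip, with lower edge ends at (271,272) and (392,273). The stand shows at the right (585,195). Joint 3 sits at its limit here, so I'll fit the arm's kinematics to plan reachable poses and triangulate the channel.

```bash
cat > kin.py <<'E'
import numpy as np
from scipy.spatial.transform import Rotation as R
from scipy.optimize import least_squares
lo=np.array([-3.14,-1.21,-1.07,-3.16,-2.99,-3.1]);hi=np.array([3.14,2.06,1.41,2.05,-.16,3.1])
P=None
def fk(q,p):
    h,L1,e,L2,d,Lt=p; r=lambda a,t:R.from_euler(a,t).as_matrix()
    A=r('z',q[0])@r('y',q[1]); x=np.array([0,0,h])+A@[0,0,L1]
    B=A@r('y',-q[2]); C=B@r('x',-q[3]); D=C@r('y',-q[4])
    x=x+B@[L2,0,e]+C@[0,d,0]+D@[Lt,0,0]
    return x,D@r('x',SG*q[5])@M0
SG=-1.;M0=np.eye(3)
E
python3 - <<'E'
from h import *; import pickle,kin
from scipy.optimize import least_squares
S=grab('scene');D=grab('side');W=pickle.load(open('w1.pkl','rb'))
L=tri([ray(S,(232.6,228.3)),ray(D,(345.2,288.8)),ray(W,(271,272.5))]);Rr=tri([ray(S,(262.1,253.1)),ray(D,(355.6,262.6)),ray(W,(392,273))])
c=tri([ray(D,(345.1,270.6)),ray(W,(331.4,261.9))]); 
for n,x in zip('LRc',[L,Rr,c]): print(n,np.round(x[0],1),np.round(x[1],1))
v=L[0]-Rr[0]; print(np.linalg.norm(v),'yaw',np.degrees(np.arctan2(-v[0],v[1])), v[2])
s=arm.read_state();q1=np.array(s['joints']);x1=np.array(s['position']);R1=R.from_quat(s['ee_rot']).as_matrix()
q0=np.array([1.576,.386,.007,0,-1.194,-.259]);x0=np.array([156.754,604.414,230.204]);R0=R.from_quat([.992,-.127,0,.001]).as_matrix()
for SG in (1,-1):
    kin.SG=SG;kin.M0=np.eye(3)
    a=kin.fk(q0,[0]*6)[1].T@R0; b=kin.fk(q1,[0]*6)[1].T@R1
    # D*rx*M0 = R
    print(SG,np.round(a,2).tolist(),np.round(b,2).tolist())
p0=np.array([245,450,0,480,-160,330.])
f=lambda p:np.r_[kin.fk(q0,p)[0]-x0,kin.fk(q1,p)[0]-x1,(p-p0)*.003]
r=least_squares(f,p0);print(np.round(r.x,1),np.round(r.fun[:6],2))
E
```

```text
L [481.1 114.5  82.4] [3.4 2.5 1.2]
R [461.8   9.4  83.9] [2.4 1.5 0.9]
c [479.7  61.5  91.3] [0.8 0.8]
106.87949104348095 yaw -10.385094787297945 -1.5200338113397578
1 [[0.0, 0.0, 1.0], [-0.87, 0.5, 0.0], [-0.5, -0.87, 0.0]] [[0.0, 0.0, 1.0], [-0.92, 0.38, 0.0], [-0.38, -0.92, 0.0]]
-1 [[0.0, 0.0, 1.0], [-1.0, 0.0, 0.0], [-0.0, -1.0, 0.0]] [[0.0, 0.0, 1.0], [-1.0, -0.0, 0.0], [0.0, -1.0, 0.0]]
[ 163.2  563.2   -0.9  422.5 -159.9  297.6] [ 0.01 -0.    0.02  0.   -0.02 -0.02]
```

```bash
sed -i 's/^SG=.*/SG=-1.;M0=np.array([[0,0,1.],[-1,0,0],[0,-1,0]])\nP=[163.2,563.2,-.9,422.5,-159.9,297.6]/' kin.py
cat >> kin.py <<'E'
def ik(x,M,seeds,tol=.5):
    def f(q):
        a,b=fk(q,P); return np.r_[(a-x)/300,R.from_matrix(b.T@M).as_rotvec()]
    out=[]
    for s in seeds:
        r=least_squares(f,np.clip(s,lo+1e-3,hi-1e-3),bounds=(lo,hi))
        if np.abs(r.fun).max()<2e-3 and not any(np.abs(r.x-o).max()<.05 for o in out): out.append(r.x)
    return out
yaw=np.radians(-10.4); ch=np.array([479.2,61,90.])
ux=np.array([np.cos(yaw),np.sin(yaw),0]);uy=np.array([-np.sin(yaw),np.cos(yaw),0])
n=-.5736*ux+.8192*np.array([0,0,1]);up=.8192*ux+.5736*np.array([0,0,1])
def tool(psi): # tool x = uphill turned by psi about tool z
    b=np.column_stack([up,-uy,-n]); return b@R.from_euler('z',psi,degrees=True).as_matrix()
def down(y): return R.from_euler('z',y,degrees=True).as_matrix()@np.diag([1.,-1,-1])
E
python3 - <<'E'
from kin import *
rng=np.random.default_rng(0)
seeds=[rng.uniform(lo,hi) for _ in range(14)]
for psi in range(-180,180,30):
    r=[[ik(ch+dy*uy+d*n,tool(psi),seeds) for dy in (-30,30)] for d in (50,85)]
    print(psi,[len(z) for y in r for z in y], [np.round(s,2).tolist() for s in r[0][0]])
print('stand')
for y in range(-180,180,45):
    print(y,[np.round(s,2).tolist() for s in ik(np.array([506,-244,77.]),down(y),seeds[:8])])
E
```

```text
-180 [0, 0, 0, 0] []
-150 [0, 0, 0, 0] []
-120 [0, 0, 0, 0] []
-90 [0, 0, 0, 0] []
-60 [0, 0, 0, 0] []
-30 [0, 0, 0, 0] []
0 [0, 0, 0, 0] []
30 [0, 0, 0, 0] []
60 [0, 0, 0, 0] []
90 [0, 0, 0, 0] []
120 [0, 0, 0, 0] []
150 [0, 0, 0, 0] []
stand
-180 [[-0.16, 0.44, -0.34, 0.0, -0.79, -1.41]]
-135 [[-0.16, 0.44, -0.34, 0.0, -0.79, -0.62]]
-90 [[-0.16, 0.44, -0.34, 0.0, -0.79, 0.16]]
-45 [[-0.16, 0.44, -0.34, 0.0, -0.79, 0.95]]
0 [[-0.16, 0.44, -0.34, 0.0, -0.79, 1.73]]
45 [[-0.16, 0.44, -0.34, -0.0, -0.79, 2.52]]
90 [[-0.16, 0.44, -0.34, 0.0, -0.79, -2.98]]
135 [[-0.16, 0.44, -0.34, -0.0, -0.79, -2.2]]
```

```bash
cat >> kin.py <<'E'
def frame(beta,flip): # tool frame at channel, centrifuge-plane tilt beta deg; flip: camera on the robot side
    b=np.radians(beta); z=np.sin(b)*ux-np.cos(b)*np.array([0,0,1]); y=-uy*(-1 if flip else 1)
    return np.column_stack([np.cross(y,z),y,z])
def tcp(dy,depth,beta,flip,g=90): # depth: tip below face
    M=frame(beta,flip); return ch+dy*uy+(g-depth)*n+18.7*M[:,2],M
E
python3 - <<'E'
from kin import *
rng=np.random.default_rng(0)
sd=[np.array([.5,0,-.9,.5,-.7,0.5]),np.array([.5,0,-.9,.5,-.7,-2.])]+[rng.uniform(lo,hi) for _ in range(5)]
for b in (0,8,15,20,25,30):
    r=[ik(*tcp(dy,d,b,True),sd) for dy,d in ((-35,22),(35,22),(-35,-20),(35,-20))]
    print(b,[[np.round(q,2).tolist() for q in z] for z in r])
E
```

```text
0 [[[0.45, 0.18, -0.58, -0.0, -0.81, -2.21]], [[0.58, 0.22, -0.53, -0.0, -0.82, -2.33]], [[0.49, 0.09, -0.58, -0.0, -0.89, -2.24]], [[0.62, 0.13, -0.53, -0.0, -0.9, -2.37]]]
8 [[[0.51, 0.12, -0.72, 0.15, -0.62, -2.38]], [[0.64, 0.16, -0.68, 0.17, -0.64, -2.53]], [[0.56, 0.03, -0.72, 0.14, -0.73, -2.41]], [[0.69, 0.08, -0.67, 0.16, -0.74, -2.56]]]
15 [[[0.54, 0.07, -0.88, 0.41, -0.45, -2.65]], [[0.67, 0.12, -0.84, 0.44, -0.48, -2.8]], [[0.6, -0.03, -0.86, 0.34, -0.58, -2.63]], [[0.74, 0.03, -0.81, 0.37, -0.6, -2.79]]]
20 [[[0.48, 0.05, -1.03, 0.79, -0.3, -2.97]], [[0.64, 0.1, -0.97, 0.78, -0.36, -3.1]], [[0.61, -0.06, -0.97, 0.57, -0.47, -2.84]], [[0.74, 0.0, -0.92, 0.6, -0.51, -3.01]]]
25 [[], [], [], [[0.69, -0.02, -1.04, 0.93, -0.42, 3.01]]]
30 [[], [], [], []]
```

```bash
cat >> kin.py <<'E'
AL=np.radians(25)
def sframe(phi,alpha=AL):
    p=np.radians(phi); h=np.array([np.cos(p),np.sin(p),0]);u=np.array([0,0,1.])
    z=-np.cos(alpha)*u+np.sin(alpha)*h   # tool z
    x=np.cos(alpha)*h+np.sin(alpha)*u
    return np.column_stack([x,np.cross(z,x),z])
def wristpts(q):
    x,M=fk(q,P); a=x-P[5]*M[:,2]; r=lambda a,t:R.from_euler(a,t).as_matrix()
    C=r('z',q[0])@r('y',q[1])@r('y',-q[2])@r('x',-q[3]); return a,a-C@[0,P[4],0]
E
python3 - <<'E'
from h import *; from kin import *
S=grab('scene');D=grab('side')
print('pip base',np.round([onz(S,uv,5) for uv in ((437,238),(400,250),(467,215),(432,272))]))
print('pip side',np.round([onz(D,uv,5) for uv in ((240,238),(197,255),(242,242))]))
print('cand top', [np.round(onz(S,(456,150),z)) for z in (150,200,250)])
rs=[]
for c,cc in (('scene',S),('side',D)):
    for th in ('bore','stand','pin'):
        b=arm.look_for(c,th)[:1]; p=arm.spot_point(c,th)[:1]; print(c,th,[np.round(x['box'],1) for x in b],[(np.round(x['centre'],1),round(x['p'],2)) for x in p])
sd=[np.array([-.2,.4,-.4,.2,-1.2,-2.2]),np.array([-.2,.4,-.4,-.2,-1.2,-1.2]),np.array([.5,.1,-.7,.2,-.7,-2.4])]
for phi in (180,155,130,105,80):
    M=sframe(phi); 
    for q in ik(np.array([506,-244,97.])+18.7*M[:,2],M,sd): print(phi,np.round(q,2),*[np.round(w) for w in wristpts(q)])
print([np.round(q,2) for q in ik(*tcp(0,0,10,True),sd)],[np.round(v,3) for v in tcp(0,0,10,True)])
E
```

```text
pip base [[ 790. -226.    5.]
 [ 706. -176.    5.]
 [ 908. -249.    5.]
 [ 687. -264.    5.]]
pip side [[ 782. -283.    5.]
 [ 868. -171.    5.]
 [ 770. -256.    5.]]
cand top [array([ 937., -179.,  150.]), array([ 855., -206.,  200.]), array([ 773., -233.,  250.])]
scene bore [array([384.2, 314. ,  49.1,  60.7])] [(array([385. , 300.5]), 0.55)]
scene stand [array([383.6, 316. ,  47. ,  62.3])] [(array([384.1, 325.1]), 0.58)]
scene pin [array([382.1, 291.6,  10.4,  28.9])] []
side bore [] [(array([336.1, 225. ]), 0.51)]
side stand [array([342.1, 224.5,  14.1,  12.6])] [(array([389.2, 379.4]), 0.27)]
side pin [array([339.5, 216.5,   5.3,  25.2])] []
180 [-0.13  0.62 -0.1   0.06 -1.29 -1.47] [ 624. -244.  350.] [639. -85. 343.]
155 [-0.21  0.63 -0.01 -0.1  -1.35 -1.75] [ 613. -294.  350.] [ 655. -140.  362.]
130 [-0.29  0.62  0.02 -0.24 -1.34 -2.06] [ 582. -334.  350.] [ 647. -192.  381.]
105 [-0.35  0.58 -0.01 -0.37 -1.26 -2.36] [ 537. -358.  350.] [ 619. -229.  398.]
80 [-0.4   0.52 -0.08 -0.48 -1.12 -2.67] [ 486. -360.  350.] [ 579. -245.  410.]
[array([ 0.62,  0.08, -0.74,  0.21, -0.64, -2.53])] [array([431.618,  69.733, 145.312]), array([[-0.969,  0.181,  0.171],
       [ 0.178,  0.984, -0.031],
       [-0.174,  0.   , -0.985]])]
```

```bash
cat > plan.py <<'E'
from h import *; from kin import *
def plan(x0,M0_,x1,M1,q,n=8,pr=True):
    d=M0_.T@(np.asarray(x1)-x0)/1000; rv=R.from_matrix(M0_.T@M1).as_rotvec()
    print('INC',np.round(d,4),np.round(np.degrees(rv),2),'rows',round(max(np.linalg.norm(d)/.0625,np.degrees(np.linalg.norm(rv))/10.7),1))
    for i in range(1,n+1):
        f=i/n; s=ik(x0+f*(np.asarray(x1)-x0),M0_@R.from_rotvec(rv*f).as_matrix(),[q])
        if not s: print('  fail',f); continue
        q=s[0]; 
        if pr: print('  ',np.round(q,2))
    return q
def now():
    s=arm.read_state(); return np.array(s['position']),R.from_quat(s['ee_rot']).as_matrix(),np.array(s['joints']),s
E
python3 - <<'E'
from plan import *
x,M,q,s=now()
xa=np.array([480,-120,250.]);Ma=down(-120)
q=plan(x,M,xa,Ma,q,6)
plan(xa,Ma,np.array([528,-270,171.]),sframe(130),q,6)
E
```

```text
INC [0.0874 0.1916 0.0192] [-30.87 -22.59 106.65] rows 10.6
   [ 0.67 -0.12 -0.96  0.8  -0.61 -0.25]
   [ 0.61 -0.08 -0.83  0.59 -0.72 -0.3 ]
   [ 0.5  -0.03 -0.69  0.41 -0.83 -0.35]
   [ 0.37  0.03 -0.55  0.26 -0.93 -0.41]
   [ 0.23  0.09 -0.41  0.12 -1.04 -0.5 ]
   [ 0.08  0.15 -0.27  0.   -1.15 -0.61]
INC [ 0.1059 -0.1166  0.079 ] [-23.94  16.77 108.01] rows 10.5
   [ 0.03  0.23 -0.21 -0.01 -1.22 -0.86]
   [-0.04  0.31 -0.13 -0.03 -1.3  -1.1 ]
   [-0.11  0.39 -0.04 -0.07 -1.38 -1.34]
   [-0.18  0.46  0.05 -0.11 -1.46 -1.58]
   [-0.25  0.53  0.13 -0.17 -1.52 -1.83]
   [-0.32  0.59  0.21 -0.22 -1.57 -2.08]
```

>>> servo_tool([
  [1,0.087,0.192,0.019,-30.9,-22.6,106.6],
  [1,0.087,0.192,0.019,-30.9,-22.6,106.6],
  [1,0.087,0.192,0.019,-30.9,-22.6,106.6],
  [1,0.087,0.192,0.019,-30.9,-22.6,106.6],
  [1,0.087,0.192,0.019,-30.9,-22.6,106.6],
  [1,0.087,0.192,0.019,-30.9,-22.6,106.6],
  [1,0.087,0.192,0.019,-30.9,-22.6,106.6],
  [1,0.087,0.192,0.019,-30.9,-22.6,106.6],
  [1,0.087,0.192,0.019,-30.9,-22.6,106.6],
  [1,0.087,0.192,0.019,-30.9,-22.6,106.6],
  [1,0.087,0.192,0.019,-30.9,-22.6,106.6],
])

```text
clock: 5.62
position: [479.9, -120.4, 249.7]
ee_rot: [-0.498, 0.867, 0.001, -0.0]
contact_force: [-0.6, 0.5, 0.8]
gripper_width: 85.4
grasp_force: 0.0
```

```bash
python3 - <<'E'
from plan import *
x,M,q,s=now(); print(s['clock'],np.round(x,1),np.round(fk(q,P)[0],1)); print(np.round(M,2))
plan(x,M,np.array([528,-270,171.]),sframe(130),q,3)
E
```

```text
5.625 [ 479.9 -120.4  249.7] [ 480.  -120.5  249.6]
[[-0.5  -0.86 -0.  ]
 [-0.86  0.5   0.  ]
 [-0.    0.   -1.  ]]
INC [ 0.1052 -0.117   0.0784] [-23.8   16.71 107.82] rows 10.4
   [-0.04  0.31 -0.13 -0.03 -1.3  -1.1 ]
   [-0.18  0.46  0.05 -0.11 -1.46 -1.58]
   [-0.32  0.59  0.21 -0.22 -1.57 -2.08]
```

>>> servo_tool([
  [1,0.105,-0.117,0.078,-23.8,16.7,107.8],
  [1,0.105,-0.117,0.078,-23.8,16.7,107.8],
  [1,0.105,-0.117,0.078,-23.8,16.7,107.8],
  [1,0.105,-0.117,0.078,-23.8,16.7,107.8],
  [1,0.105,-0.117,0.078,-23.8,16.7,107.8],
  [1,0.105,-0.117,0.078,-23.8,16.7,107.8],
  [1,0.105,-0.117,0.078,-23.8,16.7,107.8],
  [1,0.105,-0.117,0.078,-23.8,16.7,107.8],
  [1,0.105,-0.117,0.078,-23.8,16.7,107.8],
  [1,0.105,-0.117,0.078,-23.8,16.7,107.8],
  [1,0.105,-0.117,0.078,-23.8,16.7,107.8],
  [1,0.105,-0.117,0.078,-23.8,16.7,107.8],
])

```text
clock: 7.12
position: [528.2, -270.1, 171.3]
ee_rot: [0.411, 0.886, 0.091, -0.196]
contact_force: [-0.2, 0.5, -1.0]
gripper_width: 85.4
grasp_force: 0.0
```

```bash
python3 - <<'E'
from plan import *; import pickle
x,M,q,s=now(); print(s['clock'],np.round(x,1)); print(np.round(M-sframe(130),3).tolist())
W=grab('wrist','w2.png'); pickle.dump(W,open('w2.pkl','wb'))
for th in ('bore','pin','stand'): print(th,[(np.round(r['centre'],1),round(r['p'],2)) for r in arm.spot_point('wrist',th)[:2]],[np.round(r['box'],1) for r in arm.look_for('wrist',th)[:1]])
print(proj(W,[506,-244,62]),proj(W,[506,-244,127]))
E
```

```text
7.125 [ 528.2 -270.1  171.3]
[[-0.003, -0.003, -0.001], [-0.002, 0.003, -0.002], [-0.001, -0.0, -0.0]]
bore [(array([325. , 262.9]), 0.95)] [array([326. , 265.8, 122.2, 100.7])]
pin [(array([320.7, 267.1]), 0.85)] [array([326.1, 261. ,  26. ,  25.4])]
stand [(array([323.2, 267.9]), 0.8)] [array([322.4, 264.4, 119.1, 103.5])]
[318.67657042 260.1389266 ] [318.66147364 252.54221904]
```

View pics/w2.png

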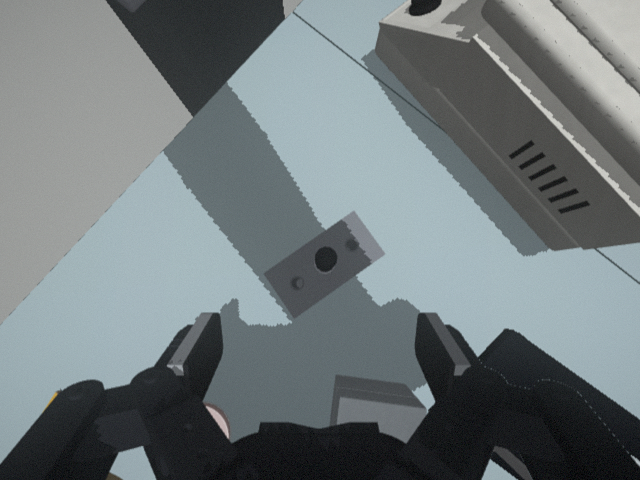

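The wrist view looks almost straight down on the pin. The handle top is at (326,259), with the neighbouring bores at (297,283) and (351,245).

```bash
python3 - <<'E'
from plan import *; import pickle
W=pickle.load(open('w2.pkl','rb'))
a=onz(W,(325.5,259),127); b=onz(W,(324.5,263.5),62); l,r=onz(W,(297,283),62),onz(W,(351.3,244.5),62)
print(a,b,l,r,np.linalg.norm(l-r))
S=grab('scene');D=grab('side')
for uv in ((382.1,303.5),(385,300.5)): print(onz(S,uv,62))
print('handle top scene',onz(S,(385,280),127))
p=tri([ray(W,(325.5,259)),ray(S,(385,280)),ray(D,(338.5,204.5))]); print(p)
p=np.array([*(a+b)[:2]/2,97]);print(p)
x,M,q,s=now(); M1=sframe(130)
plan(x,M,p+18.7*M1[:,2],M1,q,4)
E
```

```text
[ 511.77869707 -244.32916729  127.        ] [ 511.33067535 -243.04216194   62.        ] [ 504.59117704 -269.19126386   62.        ] [ 517.98289596 -217.24131994   62.        ] 53.648250744067376
[ 510.1922718  -242.77560439   62.        ]
[ 519.29178266 -243.48165749   62.        ]
handle top scene [ 509.86709948 -243.80792094  127.        ]
(array([ 510.13669677, -242.99359205,  121.82814625]), [np.float64(1.7570415843304013), np.float64(3.086961953993119), np.float64(4.237686362107605)])
[ 511.55468621 -243.68566462   97.        ]
INC [-0.0038  0.0038  0.0996] [-0.13  0.11  0.27] rows 1.6
   [-0.31  0.6   0.16 -0.23 -1.51 -2.07]
   [-0.3   0.6   0.12 -0.23 -1.46 -2.07]
   [-0.29  0.61  0.07 -0.24 -1.41 -2.06]
   [-0.29  0.63  0.03 -0.24 -1.35 -2.06]
```

>>> servo_tool([
  [1,-0.004,0.004,0.05,0,0,0],
  [1,-0.004,0.004,0.1,0,0,0],
  [1,-0.004,0.004,0.1,0,0,0],
  [0,-0.004,0.004,0.1,0,0,0],
  [0,-0.004,0.004,0.1,0,0,0],
  [0,-0.004,0.004,0.1,0,0,0],
  [0,-0.004,0.004,0.1,0,0,0],
  [0,-0.004,0.004,0.1,0,0,0],
  [0,-0.004,0.004,0.1,0,0,0],
])

```text
clock: 8.7
position: [507.1, -238.1, 80.4]
ee_rot: [0.41, 0.886, 0.09, -0.195]
contact_force: [1.0, -0.8, 4.5]
gripper_width: 12.5
grasp_force: 58.4
```

```bash
python3 - <<'E'
from plan import *
x,M,q,s=now(); print(s['clock'],np.round(x,1),s['contact_force'],s['gripper_width'],s['grasp_force'])
g=x-18.7*M[:,2]; print('grasp pt',g,'tilt',np.degrees(np.arccos(-M[2,2])))
xl=x+[0,0,85]
plan(x,M,xl,M,q,2)
# hover at channel: tip 40 above the face
xt,Mt=tcp(0,-45,10,True)
print(xt); q2=ik(xl,M,[q])[0]
plan(xl,M,xt+[0,0,40],Mt,q2,6)
E
```

```text
8.7 [ 507.1 -238.1   80.4] [ 1.01548572 -0.81559065  4.4617444 ] 12.477176378627668 58.35646212100983
grasp pt [ 512.12144334 -244.048239     97.33866453] tilt 24.815928770006767
INC [ 0.0357  0.     -0.0772] [0. 0. 0.] rows 1.4
   [-0.28  0.58  0.07 -0.24 -1.43 -2.08]
   [-0.28  0.54  0.11 -0.23 -1.51 -2.1 ]
[406.23003344  74.39249499 182.17609502]
INC [0.2993 0.1252 0.0759] [  5.16 -33.42 -39.57] rows 5.3
   [-0.18  0.42 -0.05 -0.21 -1.37 -2.07]
   [-0.05  0.31 -0.19 -0.18 -1.25 -2.08]
   [ 0.09  0.2  -0.31 -0.13 -1.14 -2.12]
   [ 0.26  0.1  -0.43 -0.06 -1.03 -2.21]
   [ 0.46  0.01 -0.55  0.04 -0.94 -2.35]
   [ 0.68 -0.07 -0.65  0.17 -0.88 -2.53]
```

```bash
cat >> plan.py <<'E'
PU=np.array([np.sin(AL),0,-np.cos(AL)]) # pin up in tool frame
def tip(x,M,g=90): return x-18.7*M[:,2]-g*M@PU
E
python3 - <<'E'
from plan import *
x,M,q,s=now(); print('tip',tip(x,M))
xt,Mt=tcp(0,-45,10,True)
wp=np.array([400,-110,235.]);rv=R.from_matrix(M.T@Mt).as_rotvec()
Mw=M@R.from_rotvec(rv*.6).as_matrix()
q1=plan(x,M,x+[0,0,85],M,q,1)
print('wp',tip(wp,Mw)); q2=plan(x,M,wp,Mw,q,4)
print('hov',tip(xt,Mt)); q3=plan(wp,Mw,xt,Mt,q2,4)
E
```

```text
tip [ 512.33226266 -244.24858723    7.33913445]
INC [ 0.0357  0.     -0.0772] [0. 0. 0.] rows 1.4
   [-0.28  0.54  0.11 -0.23 -1.51 -2.1 ]
wp [ 431.75630051 -121.82502641  169.8021157 ]
INC [ 0.2164  0.0012 -0.0703] [  3.1  -20.05 -23.74] rows 3.6
   [-0.22  0.48 -0.1  -0.21 -1.27 -2.02]
   [-0.14  0.34 -0.22 -0.17 -1.22 -2.01]
   [-0.05  0.2  -0.32 -0.13 -1.18 -2.02]
   [ 0.07  0.05 -0.4  -0.08 -1.16 -2.06]
hov [453.80996731  65.65994301 126.86831601]
INC [0.0711 0.1655 0.0663] [  2.07 -13.37 -15.83] rows 3.1
   [ 0.21  0.01 -0.49 -0.05 -1.06 -2.15]
   [ 0.37 -0.02 -0.57  0.01 -0.95 -2.27]
   [ 0.53 -0.03 -0.65  0.09 -0.86 -2.4 ]
   [ 0.68 -0.02 -0.72  0.19 -0.76 -2.56]
```

>>> servo_tool([
  [0,0.018,0,-0.0386,0,0,0],
  [0,0.0357,0,-0.0772,0,0,0],
  [0,0.216,0.001,-0.07,3.1,-20,-23.7],
  [0,0.216,0.001,-0.07,3.1,-20,-23.7],
  [0,0.216,0.001,-0.07,3.1,-20,-23.7],
  [0,0.216,0.001,-0.07,3.1,-20,-23.7],
  [0,0.216,0.001,-0.07,3.1,-20,-23.7],
])

```text
clock: 9.57
position: [399.6, -109.6, 234.3]
ee_rot: [0.225, 0.974, 0.033, -0.028]
contact_force: [-0.2, -0.6, -0.5]
gripper_width: 12.5
grasp_force: 58.7
```

```bash
python3 - <<'E'
from plan import *
x,M,q,s=now(); print(s['clock'],np.round(x,1),np.round(s['contact_force'],1),s['gripper_width'],'tip',tip(x,M))
xt,Mt=tcp(0,-45,10,True)
plan(x,M,xt,Mt,q,3)
E
```

```text
9.575 [ 399.6 -109.6  234.3] [-0.2 -0.6 -0.5] 12.48900937857727 tip [ 431.33956921 -121.35652718  169.07922632]
INC [0.0706 0.1652 0.0658] [  2.13 -13.45 -15.84] rows 3.1
   [ 0.27 -0.   -0.51 -0.03 -1.02 -2.18]
   [ 0.48 -0.03 -0.62  0.06 -0.89 -2.35]
   [ 0.68 -0.02 -0.72  0.19 -0.76 -2.56]
```

>>> servo_tool([
  [0,0.0706,0.1652,0.0658,2.13,-13.45,-15.84],
  [0,0.0706,0.1652,0.0658,2.13,-13.45,-15.84],
  [0,0.0706,0.1652,0.0658,2.13,-13.45,-15.84],
  [0,0.0706,0.1652,0.0658,2.13,-13.45,-15.84],
  [0,0.0706,0.1652,0.0658,2.13,-13.45,-15.84],
])

```text
clock: 10.2
position: [407.0, 73.8, 180.7]
ee_rot: [0.091, 0.992, -0.009, 0.085]
contact_force: [0.6, -0.7, -1.3]
gripper_width: 12.6
grasp_force: 58.8
```

```bash
python3 - <<'E'
from plan import *; import pickle
x,M,q,s=now(); print(s['clock'],np.round(x,1),np.round(s['contact_force'],1),'tip',tip(x,M))
W=grab('wrist','w3.png');S=grab('scene','s3.png');D=grab('side','d3.png')
pickle.dump((W,S,D),open('c3.pkl','wb'))
t=tip(x,M)
for n_,c in zip(('wrist','scene','side'),(W,S,D)):
    print(n_,'pred tip',np.round(proj(c,t)),'ch',np.round(proj(c,ch)),[(th,[(np.round(r['centre'],1).tolist(),round(r['p'],2)) for r in arm.spot_point(n_,th)[:1]]) for th in ('pin_tip','channel')])
a=cv2.imread('pics/s3.png')[180:300,180:300];b=cv2.imread('pics/d3.png')[200:320,280:400]
cv2.imwrite('pics/c3.png',np.hstack([cv2.resize(v,(400,400),interpolation=2) for v in (a,b)]))
E
```

```text
10.2 [407.   73.8 180.7] [ 0.6 -0.7 -1.3] tip [454.34225085  64.8826724  125.23116345]
wrist pred tip [319. 318.] ch [320. 314.] [('pin_tip', []), ('channel', [([318.0, 313.3], 0.68)])]
scene pred tip [235. 230.] ch [248. 237.] [('pin_tip', [([234.2, 227.7], 0.68)]), ('channel', [([247.3, 236.5], 0.94)])]
side pred tip [359. 256.] ch [346. 271.] [('pin_tip', [([361.7, 253.8], 0.74)]), ('channel', [([345.2, 270.2], 0.67)])]
```

View pics/c3.png

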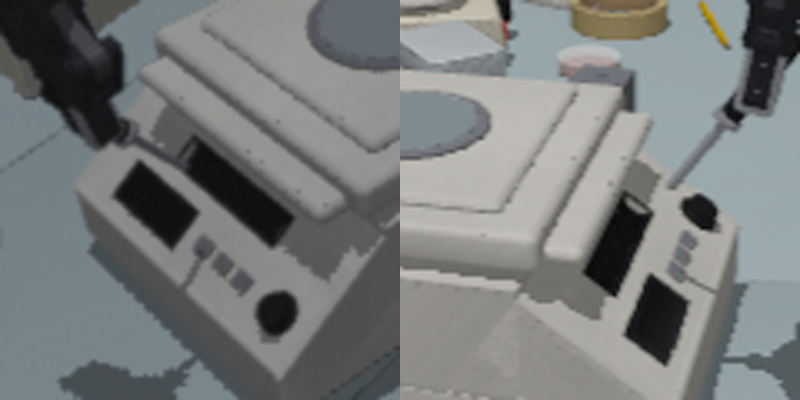

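View pics/w3.png

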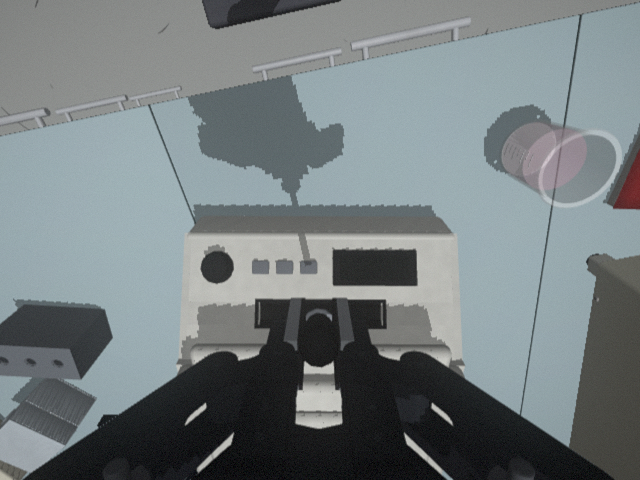

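The tip shows at scene (236,229.5) and side (361.6,256), both close to prediction. In the wrist view the channel strip spans columns 255–386, with its downhill edge at row 300. Now I'll refine the tip relative to the channel.

```bash
python3 - <<'E'
from plan import *; import pickle
W,S,D=pickle.load(open('c3.pkl','rb'))
x,M,q,s=now(); t=tip(x,M)
for uv,c in (((255,300),W),((386,300),W)): 
    o,d=ray(c,uv); k=((ch-o)@n)/(d@n); p=o+k*d-ch; print('edge uphill',p@up,'lat',p@uy)
print('pred edges',proj(W,ch-9*up-50*uy),proj(W,ch-9*up+50*uy))
c2=tri([ray(S,(247.3,236.5)),ray(D,(345.2,270.3)),ray(W,(320.5,313.3))]); print('ch tri',c2,(c2[0]-ch)@np.c_[up,uy,n])
t2=tri([ray(S,(235.6,229)),ray(D,(361.6,255.5))]); print('tip tri',t2,t,(t2[0]-t)@np.c_[up,uy,n])
c3=tri([ray(S,(247.3,236.5)),ray(D,(345.2,270.3))]);print('ch SD',c3,(c3[0]-ch)@np.c_[up,uy,n])
print('tip-ch pred',(t-ch)@np.c_[up,uy,n])
E
```

```text
edge uphill -11.212244489040135 lat -52.72076430028949
edge uphill -11.16736920786843 lat 54.27351287296667
pred edges [258.27287649 302.73746267] [380.81868627 302.68891487]
ch tri (array([478.83384035,  61.88190492,  91.2038346 ]), [np.float64(0.9465220617613422), np.float64(1.7753649398523348), np.float64(0.8593640738227661)]) [0.26507218 0.80131769 1.28407755]
tip tri (array([451.45054905,  63.77558537, 127.2950541 ]), [np.float64(2.6839978178928012), np.float64(2.6839978178928448)]) [454.04194478  64.52422587 126.6635112 ] [-1.61503281 -1.20413798  1.9018462 ]
ch SD (array([479.13592865,  61.84680085,  91.53665387]), [np.float64(1.3536281569297863), np.float64(1.3536281569298418)]) [0.7045737  0.82132305 1.38265706]
tip-ch pred [ 0.23812757 -1.0751826  44.59325304]
```

```bash
sed -i 's/ch=np.array(.*/ch=np.array([479.2,61.6,90.6])/' kin.py; python3 - <<'E'
from plan import *
x,M,q,s=now(); 
print('up',np.round(M.T@up,4),'uy',np.round(M.T@uy,4),'-n',np.round(-M.T@n,4))
t=tip(x,M); print((t-ch)@np.c_[up,uy,n])
_,Mt=tcp(0,0,10,True); print(np.degrees(R.from_matrix(M.T@Mt).as_rotvec()))
for d in (8,1.5,-1):
    tt=ch+1.0*up-33*uy+d*n; print(d,np.round(M.T@(tt-t)/1000,4))
print(ik(x+ (tt-t),M,[q]))
E
```

```text
up [-0.9061  0.0017 -0.4233] uy [ 2.1e-03  1.0e+00 -5.0e-04] -n [-0.4233  0.0013  0.9061]
[-1.73036620e-02 -1.66532548e+00  4.40396056e+01]
[-0.02850026 -0.0403759  -0.12142084]
8 [-0.0162 -0.0313  0.0322]
1.5 [-0.019  -0.0313  0.0381]
-1 [-0.0201 -0.0313  0.0404]
[array([ 0.55069275,  0.05967856, -0.75508891,  0.19660239, -0.63576806,
       -2.45652632])]
```

>>> servo_tool([
  [0,-0.008,-0.0313,0.0161,0,0,0],
  [0,-0.0162,-0.0313,0.0322,0,0,0],
  [0,-0.019,-0.0313,0.0381,0,0,0],
  [0,-0.019,-0.0313,0.0381,0,0,0],
])

```text
clock: 11.15
position: [425.6, 38.5, 147.5]
ee_rot: [0.091, 0.992, -0.008, 0.086]
contact_force: [0.1, 0.6, -1.1]
gripper_width: 12.9
grasp_force: 58.9
```

```bash
cat > st.py <<'E'
from plan import *
x,M,q,s=now(); t=tip(x,M); F=np.array(s['contact_force']); B=np.c_[up,uy,n]
print(round(s['clock'],2),'tip(up,y,n)',np.round((t-ch)@B,2),'F(up,y,n)',np.round(F@B,1),'tq',np.round(s['wrist_torque'],2),'w',round(s['gripper_width'],1))
E
python3 st.py
```

```text
11.15 tip(up,y,n) [  0.68 -32.54   1.35] F(up,y,n) [-0.6  0.6 -0.9] tq [0.08 0.39 0.02] w 12.9
```

>>> servo_tool([
  [0,-0.0008,0,0.0018,0,0,0],
  [0,-0.0017,0,0.0036,0,0,0],
  [0,-0.0025,0,0.0054,0,0,0],
  [0,-0.0025,0,0.0054,0,0,0],
])

```text
clock: 11.65
position: [428.9, 37.9, 142.6]
ee_rot: [0.091, 0.992, -0.008, 0.086]
contact_force: [-0.3, 0.5, -0.6]
gripper_width: 13.1
grasp_force: 58.9
```

```bash
python3 st.py
```

```text
11.65 tip(up,y,n) [  0.61 -32.43  -4.53] F(up,y,n) [-0.7  0.5 -0.3] tq [0.05 0.33 0.06] w 13.1
```

No contact yet; I'll go down in 1 mm steps.

>>> servo_tool([
  [0,-0.0004,0,0.0009,0,0,0],
  [0,-0.0008,0,0.0018,0,0,0],
  [0,-0.0008,0,0.0018,0,0,0],
])

```text
clock: 12.02
position: [430.0, 37.6, 141.0]
ee_rot: [0.091, 0.992, -0.008, 0.086]
contact_force: [-0.5, -0.1, -1.2]
gripper_width: 12.5
grasp_force: 58.9
```

```bash
python3 st.py
```

```text
12.03 tip(up,y,n) [  0.6  -32.53  -6.52] F(up,y,n) [-1.  -0.2 -0.7] tq [0.08 0.43 0.01] w 12.5
```

>>> servo_tool([
  [0,-0.0004,0,0.0009,0,0,0],
  [0,-0.0008,0,0.0018,0,0,0],
  [0,-0.0008,0,0.0018,0,0,0],
])

```text
clock: 12.4
position: [430.9, 37.5, 139.9]
ee_rot: [0.091, 0.992, -0.008, 0.086]
contact_force: [-5.3, 2.0, 6.9]
gripper_width: 12.6
grasp_force: 59.7
```

```bash
python3 st.py
```

```text
12.4 tip(up,y,n) [  0.79 -32.53  -7.93] F(up,y,n) [-0.6  1.   8.9] tq [ 0.43  1.53 -0.02] w 12.6
```

Floor contact: about 9 N, purely along the normal. Now I'll feel along the floor in 3 mm steps.

>>> servo_tool([
  [0,0,0.0015,0,0,0,0],
  [0,0,0.003,0,0,0,0],
])

```text
clock: 12.65
position: [430.6, 39.2, 139.6]
ee_rot: [0.091, 0.992, -0.01, 0.085]
contact_force: [-3.7, -2.9, 6.5]
gripper_width: 12.4
grasp_force: 59.5
```

>>> servo_tool([
  [0,0,0.0015,0,0,0,0],
  [0,0,0.003,0,0,0,0],
])

```text
clock: 12.9
position: [430.7, 41.7, 139.3]
ee_rot: [0.091, 0.992, -0.01, 0.085]
contact_force: [-4.1, -3.3, 7.5]
gripper_width: 12.9
grasp_force: 59.6
```

>>> servo_tool([
  [0,0,0.0015,0,0,0,0],
  [0,0,0.003,0,0,0,0],
])

```text
clock: 13.15
position: [430.9, 44.4, 139.1]
ee_rot: [0.091, 0.992, -0.01, 0.084]
contact_force: [-5.0, -3.9, 5.8]
gripper_width: 12.3
grasp_force: 59.6
```

>>> servo_tool([
  [0,0,0.0015,0,0,0,0],
  [0,0,0.003,0,0,0,0],
])

```text
clock: 13.4
position: [431.2, 47.2, 139.0]
ee_rot: [0.092, 0.992, -0.011, 0.084]
contact_force: [-5.0, -4.6, 6.3]
gripper_width: 12.9
grasp_force: 59.6
```

```bash
python3 st.py
```

```text
13.4 tip(up,y,n) [ -1.2  -23.25  -7.85] F(up,y,n) [ 0.3 -5.5  7.5] tq [-1.53  1.36 -0.47] w 12.9
```

>>> servo_tool([
  [0,0,0.0015,0,0,0,0],
  [0,0,0.003,0,0,0,0],
])

```text
clock: 13.65
position: [431.7, 50.1, 139.0]
ee_rot: [0.092, 0.992, -0.011, 0.084]
contact_force: [-4.5, -4.3, 5.0]
gripper_width: 12.6
grasp_force: 59.6
```

>>> servo_tool([
  [0,0,0.0015,0,0,0,0],
  [0,0,0.003,0,0,0,0],
])

```text
clock: 13.9
position: [432.3, 53.0, 139.0]
ee_rot: [0.092, 0.992, -0.011, 0.084]
contact_force: [-3.8, -4.1, 5.9]
gripper_width: 12.5
grasp_force: 59.6
```

>>> servo_tool([
  [0,0,0.0015,0,0,0,0],
  [0,0,0.003,0,0,0,0],
])

```text
clock: 14.15
position: [432.8, 55.9, 139.0]
ee_rot: [0.092, 0.992, -0.011, 0.084]
contact_force: [-4.7, -5.3, 5.2]
gripper_width: 12.5
grasp_force: 59.6
```

>>> servo_tool([
  [0,0,0.0015,0,0,0,0],
  [0,0,0.003,0,0,0,0],
])

```text
clock: 14.4
position: [433.4, 58.9, 139.0]
ee_rot: [0.092, 0.992, -0.011, 0.084]
contact_force: [-5.6, -5.3, 6.6]
gripper_width: 12.3
grasp_force: 59.6
```

```bash
python3 st.py
```

```text
14.4 tip(up,y,n) [ -1.21 -11.41  -7.88] F(up,y,n) [ 0.  -6.3  8. ] tq [-1.51  1.34 -0.53] w 12.3
```

>>> servo_tool([
  [0,0,0.0015,0,0,0,0],
  [0,0,0.003,0,0,0,0],
])

```text
clock: 14.65
position: [433.9, 61.8, 139.0]
ee_rot: [0.092, 0.992, -0.011, 0.084]
contact_force: [-5.1, -4.1, 6.2]
gripper_width: 12.8
grasp_force: 59.6
```

>>> servo_tool([
  [0,0,0.0015,0,0,0,0],
  [0,0,0.003,0,0,0,0],
])

```text
clock: 14.9
position: [435.1, 65.4, 139.1]
ee_rot: [0.091, 0.992, -0.01, 0.085]
contact_force: [-1.4, 0.3, 2.5]
gripper_width: 12.7
grasp_force: 58.9
```

>>> servo_tool([
  [0,0,0.0015,0,0,0,0],
  [0,0,0.003,0,0,0,0],
])

```text
clock: 15.15
position: [437.4, 70.3, 139.4]
ee_rot: [0.091, 0.992, -0.008, 0.087]
contact_force: [0.4, -0.4, 0.1]
gripper_width: 12.5
grasp_force: 58.7
```

>>> servo_tool([
  [0,0,0.0015,0,0,0,0],
  [0,0,0.003,0,0,0,0],
])

```text
clock: 15.4
position: [437.7, 73.1, 139.3]
ee_rot: [0.091, 0.992, -0.008, 0.086]
contact_force: [-0.2, -0.7, -1.4]
gripper_width: 12.6
grasp_force: 58.8
```

```bash
python3 st.py
```

```text
15.4 tip(up,y,n) [ 0.62  3.74 -8.53] F(up,y,n) [-0.9 -0.8 -1.1] tq [-0.11  0.37 -0.04] w 12.6
```

Force vanished around y ≈ -2 to +3, so the tip is over the opening. I'll centre it and enter.

>>> servo_tool([
  [0,0,-0.0024,0,0,0,0],
  [0,0,-0.0024,0,0,0,0],
  [0,-0.0008,-0.0024,0.0018,0,0,0],
  [0,-0.0017,-0.0024,0.0036,0,0,0],
  [0,-0.0017,-0.0024,0.0036,0,0,0],
])

```text
clock: 16.02
position: [439.4, 70.0, 135.9]
ee_rot: [0.091, 0.992, -0.008, 0.086]
contact_force: [-0.2, 0.7, -0.5]
gripper_width: 12.5
grasp_force: 58.7
```

```bash
python3 st.py
```

```text
16.02 tip(up,y,n) [  0.53   1.02 -12.63] F(up,y,n) [-0.5  0.6 -0.2] tq [0.02 0.38 0.01] w 12.5
```

>>> servo_tool([
  [0,-0.0008,0,0.0018,0,0,0],
  [0,-0.0017,0,0.0036,0,0,0],
  [0,-0.0025,0,0.0054,0,0,0],
  [0,-0.0032,0,0.0068,0,0,0],
  [0,-0.0032,0,0.0068,0,0,0],
])

```text
clock: 16.65
position: [443.6, 69.2, 130.1]
ee_rot: [0.091, 0.992, -0.008, 0.086]
contact_force: [-2.8, 0.5, 3.1]
gripper_width: 12.6
grasp_force: 59.2
```

```bash
python3 st.py
```

```text
16.65 tip(up,y,n) [  0.61   1.   -19.85] F(up,y,n) [-0.5  0.   4.2] tq [ 0.03  0.8  -0.05] w 12.6
```

>>> servo_tool([
  [0,-0.0008,0,0.0016,0,0,0],
  [0,-0.0015,0,0.0032,0,0,0],
  [0,-0.0015,0,0.0032,0,0,0],
  [0,-0.0015,0,0.0032,0,0,0],
  [0,-0.0015,0,0.0032,0,0,0],
])

```text
clock: 17.27
position: [445.5, 68.9, 127.0]
ee_rot: [0.091, 0.992, -0.008, 0.086]
contact_force: [-4.0, 0.6, 3.5]
gripper_width: 12.5
grasp_force: 59.2
```

```bash
python3 st.py; python3 - <<'E'
from plan import *
grab('side','d4.png')
a=cv2.imread('pics/d4.png');b=cv2.imread('pics/d3.png'); print(np.abs(a[150:300,200:340].astype(int)-b[150:300,200:340]).mean())
E
```

```text
17.27 tip(up,y,n) [  0.44   0.96 -23.51] F(up,y,n) [-1.3 -0.1  5.2] tq [0.36 1.45 0.01] w 12.5
19.08452380952381
```

View pics/d4.png

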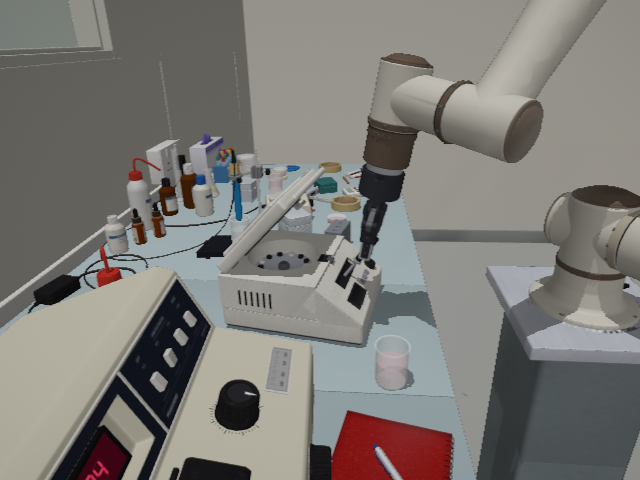

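```bash
python3 - <<'E'
from plan import *
x,M,q,s=now()
x1=x+65*n; q1=plan(x,M,x1,M,q,2)
# waypoint & above stand
Ms=sframe(130); g=np.array([512.1,-244.05,97.34]); xs=g+18.7*Ms[:,2]
wp=np.array([400,-110,235.]);rv=R.from_matrix(M.T@Ms).as_rotvec();Mw=M@R.from_rotvec(rv*.4).as_matrix()
print('tips',tip(x1,M),tip(wp,Mw))
print('wp from start');q2=plan(x,M,wp,Mw,q1,2)
q3=plan(wp,Mw,xs+[0,0,75],Ms,q2,4)
E
```

```text
INC [ 0.0276 -0.0001 -0.0589] [0. 0. 0.] rows 1.0
   [ 0.63  0.06 -0.73  0.2  -0.67 -2.54]
   [ 0.67 -0.01 -0.72  0.19 -0.76 -2.56]
tips [456.3111326   66.75249162 124.85692555] [ 431.601162   -121.85351252  169.73194664]
wp from start
INC [-0.0065 -0.1842 -0.1084] [-2.12 13.41 15.92] rows 3.4
   [ 0.34  0.05 -0.57  0.01 -0.88 -2.24]
   [ 0.07  0.05 -0.4  -0.09 -1.16 -2.06]
INC [-0.1575 -0.0715  0.0653] [-3.19 20.11 23.87] rows 3.0
   [-0.05  0.18 -0.29 -0.13 -1.23 -2.03]
   [-0.14  0.3  -0.17 -0.17 -1.3  -2.03]
   [-0.22  0.43 -0.04 -0.2  -1.39 -2.05]
   [-0.29  0.55  0.1  -0.24 -1.49 -2.1 ]
```

The side view shows the lid open, standing up from (225,265) to (320,175). I'll withdraw along the normal, then move round the front.

>>> servo_tool([
  [0,0.009,0,-0.02,0,0,0],
  [0,0.0276,0,-0.0589,0,0,0],
  [0,0.0276,0,-0.0589,0,0,0],
  [0,-0.0065,-0.1842,-0.1084,-2.12,13.41,15.92],
  [0,-0.0065,-0.1842,-0.1084,-2.12,13.41,15.92],
  [0,-0.0065,-0.1842,-0.1084,-2.12,13.41,15.92],
  [0,-0.0065,-0.1842,-0.1084,-2.12,13.41,15.92],
  [0,-0.0065,-0.1842,-0.1084,-2.12,13.41,15.92],
  [0,-0.0065,-0.1842,-0.1084,-2.12,13.41,15.92],
])

```text
clock: 18.45
position: [400.0, -109.0, 234.2]
ee_rot: [0.225, 0.973, 0.033, -0.029]
contact_force: [-1.2, -0.3, -0.8]
gripper_width: 12.2
grasp_force: 58.7
```

```bash
python3 st.py; python3 - <<'E'
from plan import *
x,M,q,s=now()
Ms=sframe(130); g=np.array([512.1,-244.05,97.34]); xs=g+18.7*Ms[:,2]
plan(x,M,xs+[0,0,75],Ms,q,2)
E
```

```text
18.45 tip(up,y,n) [  33.51 -188.01   72.15] F(up,y,n) [-1.4 -0.5 -0. ] tq [-0.11 -0.09  0.03] w 12.2
INC [-0.1578 -0.0726  0.0643] [-3.24 20.05 23.95] rows 3.0
   [-0.14  0.3  -0.17 -0.17 -1.3  -2.03]
   [-0.29  0.55  0.1  -0.24 -1.49 -2.1 ]
```

>>> servo_tool([
  [0,-0.1578,-0.0726,0.0643,-3.24,20.05,23.95],
  [0,-0.1578,-0.0726,0.0643,-3.24,20.05,23.95],
  [0,-0.1578,-0.0726,0.0643,-3.24,20.05,23.95],
  [0,-0.1578,-0.0726,0.0643,-3.24,20.05,23.95],
  [0,-0.1578,-0.0726,0.0643,-3.24,20.05,23.95],
  [0,-0.1578,-0.0726,0.0643,-3.24,20.05,23.95],
])

```text
clock: 19.2
position: [507.5, -237.7, 160.0]
ee_rot: [0.412, 0.886, 0.092, -0.193]
contact_force: [0.1, -0.2, 0.3]
gripper_width: 12.3
grasp_force: 58.8
```

```bash
python3 - <<'E'
from plan import *
x,M,q,s=now(); t=tip(x,M); print(s['clock'],'tip',t,'PU world',M@PU)
C={c:grab(c,c+'5.png') for c in ('scene','side','wrist')}
for c in C:
    print(c,'pred tip',np.round(proj(C[c],t),1),'top',np.round(proj(C[c],t+120*M@PU),1),'bore',np.round(proj(C[c],[512.1,-244,62]),1),
     [(th,[(np.round(r['centre'],1).tolist(),round(r['p'],2)) for r in arm.spot_point(c,th)[:1]]) for th in ('pin_tip','bore','lid_lip')])
def crop(c,y,x_,h=60,w=60): return cv2.resize(cv2.imread(f'pics/{c}5.png')[y-h:y+h,x_-w:x_+w],(400,400),interpolation=2)
cv2.imwrite('pics/c5.png',np.hstack([crop('scene',285,383),crop('wrist',270,320)]))
E
```

```text
19.2 tip [ 513.14906982 -243.87432835   86.95982416] PU world [-0.00728874  0.00236597  0.99997064]
scene pred tip [384.4 293.9] top [389.2 245.6] bore [383.2 303.1] [('pin_tip', [([386.6, 290.2], 0.75)]), ('bore', [([384.8, 301.8], 0.56)]), ('lid_lip', [([290.6, 115.9], 0.73)])]
side pred tip [335.9 216.4] top [336. 171.] bore [336.4 225.4] [('pin_tip', [([338.4, 218.8], 0.63)]), ('bore', [([339.1, 225.0], 0.91)]), ('lid_lip', [([275.9, 159.4], 0.9)])]
wrist pred tip [319.1 317.6] top [319.8 352. ] bore [317.7 313.5] [('pin_tip', []), ('bore', [([318.9, 311.5], 0.95)]), ('lid_lip', [])]
```

View pics/c5.png

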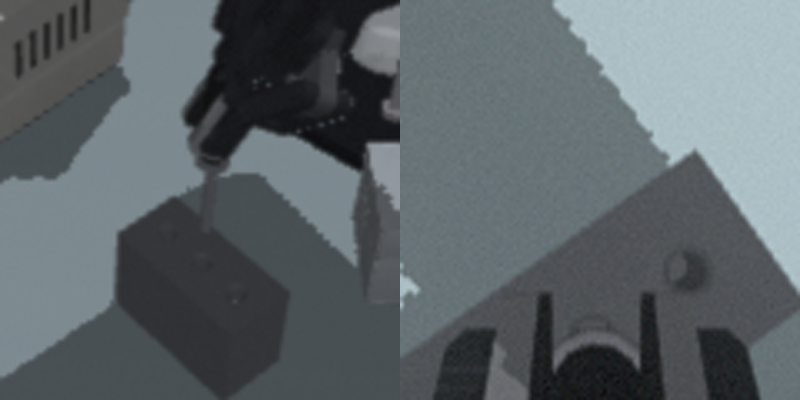

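The scene crop shows the rod tip at about (385.4,294.6), just above the middle bore at (383.6,303.6), as predicted. The lid lip now appears high up, at (276,159) in the side view. I'll return to the recorded grasp orientation and lower.

```bash
python3 - <<'E'
from plan import *
x,M,q,s=now(); M0=R.from_quat([.41,.886,.09,-.195]).as_matrix(); x0=np.array([507.1,-238.1,80.4])
print('t0',tip(x0,M0),M0@PU, 'now',tip(x,M),M@PU)
for dz in (60,45,4,1,0): plan(x,M,x0+[0,0,dz],M0,q,0)
E
```

```text
t0 [ 512.34623753 -244.32476747    7.37406453] [-0.00178598  0.00275228  0.99999462] now [ 512.22023255 -245.1470768    83.33766771] [-1.36715827e-03  4.53122841e-05  9.99999064e-01]
INC [-0.0061  0.0007  0.0148] [ 0.26 -0.13 -0.36] rows 0.3
INC [-0.0124  0.0006  0.0284] [ 0.26 -0.13 -0.36] rows 0.5
INC [-0.0297  0.0006  0.0656] [ 0.26 -0.13 -0.36] rows 1.2
INC [-0.031   0.0006  0.0683] [ 0.26 -0.13 -0.36] rows 1.2
INC [-0.0314  0.0006  0.0692] [ 0.26 -0.13 -0.36] rows 1.2
```

>>> servo_tool([
  [0,-0.003,0.0006,0.0075,0,0,0],
  [0,-0.0061,0.0006,0.0148,0,0,0],
  [0,-0.0061,0.0006,0.0148,0,0,0],
  [0,-0.0093,0.0006,0.0216,0,0,0],
  [0,-0.0124,0.0006,0.0284,0,0,0],
  [0,-0.0124,0.0006,0.0284,0,0,0],
])

```text
clock: 20.55
position: [506.7, -237.9, 124.6]
ee_rot: [0.413, 0.884, 0.092, -0.196]
contact_force: [-0.8, -0.3, -1.1]
gripper_width: 12.6
grasp_force: 58.7
```

```bash
python3 - <<'E'
from plan import *
x,M,q,s=now(); M0=R.from_quat([.41,.886,.09,-.195]).as_matrix(); x0=np.array([507.1,-238.1,80.4])
print(s['clock'],'tip',tip(x,M),M@PU,np.round(s['contact_force'],1),np.round(s['wrist_torque'],2))
for dz in (4,0): plan(x,M,x0+[0,0,dz],M,q,0)
E
```

```text
20.55 tip [ 511.73714822 -243.8925708    51.55779339] [ 2.65464121e-04 -5.93778478e-04  9.99999788e-01] [-0.8 -0.3 -1.1] [-0.7  -0.59 -0.01]
INC [-0.0174  0.0002  0.0363] [0. 0. 0.] rows 0.6
INC [-0.0191  0.0002  0.0399] [0. 0. 0.] rows 0.7
```

>>> servo_tool([
  [0,-0.0045,0,0.0095,0,0,0],
  [0,-0.009,0,0.019,0,0,0],
  [0,-0.0135,0.0002,0.0285,0,0,0],
  [0,-0.0165,0.0002,0.0345,0,0,0],
  [0,-0.0165,0.0002,0.0345,0,0,0],
])

```text
clock: 21.18
position: [507.3, -238.1, 86.5]
ee_rot: [0.413, 0.884, 0.092, -0.196]
contact_force: [0.3, -0.3, -0.7]
gripper_width: 12.2
grasp_force: 58.7
```

```bash
python3 - <<'E'
from plan import *
x,M,q,s=now()
print(s['clock'],'tip',tip(x,M),M@PU,np.round(s['contact_force'],1),np.round(s['wrist_torque'],2)); print('down',M.T@[0,0,-1])
E
```

```text
21.175 tip [ 512.32907717 -244.17518798   13.40575114] [-1.72351482e-05 -4.21358325e-04  9.99999911e-01] [ 0.3 -0.3 -0.7] [-0.72 -0.61 -0.02]
down [-4.22901105e-01 -2.83581237e-04  9.06175797e-01]
```

Going in freely; I'll lower until the collar rests.

>>> servo_tool([
  [0,-0.0013,0,0.0027,0,0,0],
  [0,-0.0023,0,0.0049,0,0,0],
  [0,-0.0023,0,0.0049,0,0,0],
])

```text
clock: 21.55
position: [507.5, -238.2, 81.8]
ee_rot: [0.413, 0.885, 0.092, -0.195]
contact_force: [0.7, 0.1, -1.3]
gripper_width: 12.8
grasp_force: 58.7
```

```bash
python3 - <<'E'
from plan import *
x,M,q,s=now()
print(s['clock'],'tip',tip(x,M),np.round(s['contact_force'],1),np.round(s['wrist_torque'],2))
E
```

```text
21.55 tip [ 512.71768135 -244.29659709    8.72998375] [ 0.7  0.1 -1.3] [-0.73 -0.6   0.04]
```

>>> servo_tool([
  [0,-0.0005,0,0.0012,0,0,0],
  [0,-0.0011,0,0.0023,0,0,0],
  [0,-0.0011,0,0.0023,0,0,0],
])

```text
clock: 21.92
position: [507.7, -238.3, 80.4]
ee_rot: [0.413, 0.885, 0.092, -0.195]
contact_force: [-0.6, 1.3, 6.1]
gripper_width: 12.8
grasp_force: 59.2
```

>>> servo_tool([
  [0,-0.0004,0,0.0009,0,0,0],
  [0,-0.0004,0,0.0009,0,0,0],
])

```text
clock: 22.18
position: [507.7, -238.3, 80.3]
ee_rot: [0.413, 0.885, 0.092, -0.195]
contact_force: [-1.2, 1.2, 9.8]
gripper_width: 12.6
grasp_force: 59.5
```

The collar is seated at the same height as at the grasp. Release, wait, retract.

>>> servo_tool([
  [0.4,0,0,0,0,0,0],
  [1,0,0,0,0,0,0],
  [1,0,0,0,0,0,0],
  [1,0,0,0,0,0,0],
  [1,0,0,0,0,0,0],
  [1,0,0,0,0,0,0],
  [1,0,0,-0.03,0,0,0],
  [1,0,0,-0.07,0,0,0],
  [1,0,0,-0.11,0,0,0],
  [1,0,0,-0.11,0,0,0],
])

```text
clock: 23.42
position: [539.2, -275.5, 181.1]
ee_rot: [0.413, 0.885, 0.092, -0.192]
contact_force: [-0.6, 0.2, -0.3]
gripper_width: 85.4
grasp_force: 0.0
```

```bash
python3 - <<'E'
from plan import *
x,M,q,s=now(); print(s['clock'],np.round(s['contact_force'],1))
W=grab('wrist','w6.png');S=grab('scene','s6.png');D=grab('side','d6.png')
for c in ('scene','side','wrist'):
    print(c,[(th,[(np.round(r['centre'],1).tolist(),round(r['p'],2)) for r in arm.spot_point(c,th)[:1]],[np.round(r['box'],1).tolist() for r in arm.look_for(c,th)[:1]]) for th in ('bore','pin','lid_lip')])
s6=cv2.imread('pics/s6.png');w=cv2.imread('pics/w6.png')
cv2.imwrite('pics/c6.png',np.hstack([cv2.resize(s6[90:340,190:440],(400,400)),cv2.resize(w[180:340,240:400],(400,400))]))
E
```

```text
23.425 [-0.6  0.2 -0.3]
scene [('bore', [([384.8, 300.7], 0.83)], [[384.2, 312.8, 55.7, 60.0]]), ('pin', [], [[280.9, 202.4, 159.5, 202.5]]), ('lid_lip', [([289.1, 115.3], 0.82)], [[310.2, 152.6, 101.5, 106.3]])]
side [('bore', [([337.2, 225.4], 0.72)], [[339.5, 228.4, 24.3, 21.0]]), ('pin', [], [[338.9, 216.9, 3.0, 22.7]]), ('lid_lip', [([274.6, 158.8], 0.89)], [[254.8, 212.8, 73.6, 127.7]])]
wrist [('bore', [([317.9, 251.4], 0.67)], [[317.5, 250.5, 113.3, 95.3]]), ('pin', [([359.4, 407.5], 0.71)], [[317.2, 245.8, 25.1, 27.3]]), ('lid_lip', [], [])]
```

View pics/c6.png

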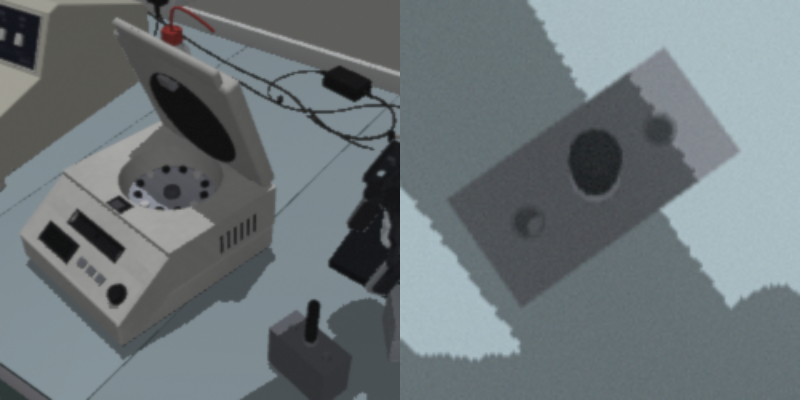

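The crops show the lid standing open, and the pin upright in the middle bore with its collar on the stand. The gripper is clear, so I'm handing in.

```bash
python3 -c "
from bench import arm
print(arm.job_done())"
```

```text
the job is handed in; nothing more can be done
None
```

The lid is unlocked and standing open, the pin is back fully home in the middle bore with the gripper clear, and I handed the job in after about 24 s of the 61 s allowed; no verdict was returned.

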